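# Gauge a caster wheel's hub bore and present the gauge tip for reading

## Task

At the caster inspection bench, first clear the yellow setting block off the white reading plate and stand it upright in its own slot, the one with the yellow label. Then take the blue-handled gauge rod from its rest, push it into the guide tube in the orange wheel's hub until its collar stops against the tube's mouth, and pull it right out again. Finish while still holding the gauge by its handle, rod level and still, with its tip about 40 mm above the centre of the reading plate and touching nothing; leave the blue block, the loose wheel and the small caster where they are.

Things in the scene. Friction and masses are not known exactly. Their poses are not given: they have to be found in the camera images.
- yellow_block_mid (a point): Centre of the yellow setting block: an upright square block 30 x 30 x 70 mm (z up, its axes square to its sides), 0.18 to 0.32 kg, loose, with a steel band near its foot. It starts standing on the reading plate.
- yellow_slot: Grey storage slot with yellow floor and yellow label: a fixed open tray, 56 x 56 mm outside, 46 x 46 mm inside, walls 5 mm thick and 20 mm high, inner floor 5 mm above the table; the label is a low tab (10 mm high, 24 mm long) on its +x side. Origin under the tray's centre on the table, z up. Empty at the start.
- blue_slot: The same tray with a blue label, holding the blue block; its origin under its centre. The three trays swap places from start to start.
- red_slot: The same tray with a red label, empty; its origin under its centre. Not to be used.
- plate_centre (a point): Centre of the top face of the reading plate: a fixed white disc 90 mm in diameter with a black cross, on a stem, its top 90 mm above the table. z up.
- gauge_grip (a point): Grip point of the gauge, on its axis, mid-way along its blue square handle (16 x 16 mm). One rigid loose piece, 0.13 to 0.2 kg; x axis along the rod to the tip. Along x from here: handle -66 to +54 mm; dark collar, 32 mm in diameter, +54 to +62; steel rod 10 mm in diameter to the tapered brass tip at +152. Starts level in its rest, 65 mm above the table.
- gauge_collar (a point): Centre of the collar's front face (the face that stops against the tube), 62 mm ahead of gauge_grip; x axis towards the tip.
- gauge_tip (a point): The gauge's tip, 152 mm ahead of gauge_grip; x axis along the rod, pointing out of the tip.
- rest: Fixed black rest of the gauge: base 205 x 44 x 10 mm and two notched posts about 70 mm high; the gauge lies in the notches (22 mm wide) and lifts straight up. Origin on the table under the collar's front face, x along the rod to the tip. Posts, 14 mm long, at x = +60 and x = -112 mm: the handle's middle is free.
- tube_mouth (a point): Centre of the mouth of the fixed brass guide tube; x axis along the bore in the direction of insertion, 25 degrees down from level. The mouth is 150 mm above the table, 42 mm in diameter outside; a funnel narrows from 22 to 14 mm over the first 10 mm; the 14 mm bore runs on to 62 mm from the mouth and is open at the far end.
- tube: The guide tube with its wheel, fixed; origin and axes as tube_mouth. The orange wheel (100 mm in diameter, 32 mm wide) sits round the tube from x = 22 to 54 mm behind the mouth.
- yellow_block: The yellow block as a whole; origin at the centre of its underside.
- gauge: The gauge rod as a whole; origin and axes as gauge_collar.
- plate: The reading plate with its stand (base 84 mm in diameter); origin on the table under the plate's centre.
- blue_block: Blue setting block, 30 x 30 x 70 mm, standing in the blue slot; origin at the centre of its underside. Leave it alone.
- loose_wheel: Loose yellow-tyred wheel, 80 mm in diameter, 30 mm high, lying flat; origin at the centre of its underside. Leave it alone.
- small_caster: Small caster with a black wheel, 60 x 39 mm and 73 mm high, standing on its plate; origin at the centre of its underside. Leave it alone.

How it is judged:
On the way, in this order (a step that is already met when the one before it is completed fails the run):
1. the yellow block stands in the yellow slot, let go (x of yellow_block_mid in the frame of yellow_slot between -0.012 and 0.012 m and y of yellow_block_mid in the frame of yellow_slot between -0.012 and 0.012 m and z of yellow_block_mid in the frame of yellow_slot between 0.035 and 0.045 m and angle between yellow_block_mid's own z axis and vertical below 0.12 rad and contact force between the fingers and yellow_block below 0.05 N), for 0.2 s.
2. the gauge is in the guide tube with its collar against the mouth (x of gauge_collar in the frame of tube above -0.004 m and distance between gauge_collar and tube_mouth below 0.008 m and angle between the x axis of gauge and the x axis of tube, either way round below 0.12 rad and x of gauge_tip in the frame of tube above 0.08 m and contact force between gauge and tube above 0.3 N), for 0.1 s.
3. the gauge is pulled right out of the tube (x of gauge_tip in the frame of tube below -0.01 m), for 0.1 s.
At the end, for the whole second after the job is handed in: The yellow block stands upright in the yellow slot (within 12 mm of its centre, on its floor, not touched). The fingers hold the gauge by its handle, still, its rod level within 8 degrees, its tip within 20 mm of being over the plate's centre and 18 to 65 mm above the plate, resting on nothing (all of step 1 and horizontal distance between gauge_tip and plate_centre below 0.02 m and z of gauge_tip in the frame of plate_centre between 0.018 and 0.065 m and angle between gauge's own x axis and vertical between 1.4308 and 1.7108 rad and contact force between the fingers and gauge above 1 N and x of the grasp point in the frame of gauge below -0.005 m and contact force between gauge and plate below 0.05 N and contact force between gauge and tube below 0.05 N and contact force between gauge and yellow_block below 0.05 N and contact force between gauge and blue_block below 0.05 N and linear speed of gauge below 0.02 m/s and angular speed of gauge below 0.15 rad/s); the arm keeps its last pose, push and grip.
It fails at once if blue block disturbed (moved more than 25 mm) (distance of blue_block from where it was at the start of the episode above 0.025 m).
It fails at once if loose wheel disturbed (moved more than 25 mm) (distance of loose_wheel from where it was at the start of the episode above 0.025 m).
It fails at once if small caster disturbed (moved more than 25 mm) (distance of small_caster from where it was at the start of the episode above 0.025 m).
It fails at once if the gauge is dropped onto the table (height (world z) of gauge below 0.035 m).
It also fails if it takes over 61 s, if anything falls off the work surface, if the arm or the gripper's body presses on something with over 40 N, if the wrist force passes 120 N, or if a joint passes its speed limit or range.

## Robot

A 6-joint arm with a two-finger parallel gripper is mounted at the origin on the work surface. World frame = base frame: x ahead of the robot, y to its left, z up, the work surface at z = 0. Lengths are in m, angles in rad, forces in N, time in s.
With the tool pointing down it reaches from about 0.375 to 0.9 m from the base axis. Payload 3.1 kg.
Tool frame: the origin (TCP) lies between the finger pads; the fingertips stand 25 mm ahead of it and the grasp point (between the pads) lies 6 mm ahead of it; x points along the fingers, y is the direction in which the jaws open and shut, and the axes are right-handed (so a half turn about x gives the same grasp; the last joint's range is limited). The gripper opens to 85 mm and grips with 20 to 120 N. Pads are 22 mm wide; open, the fingers measure 114 mm over their backs; the gripper's body (76 mm by 85 mm) begins 54 mm behind the grasp point. The pads swing forward as they close: fully open they stand 13 mm farther back than shut.
Start: joints at [-1.403, 0.527, 1.433, -0, 1.181, -0.178], TCP at [0.212, -0.588, 0.256] pointing down, gripper open.
Joint ranges: [-3.08, 3.08], [-0.75, 2.2], [0.22, 2.44], [-1.43, 4.57], [0, 2.65], [-2.85, 2.85]. Speed limits (rad/s): [2.79, 2.79, 3.14, 3.14, 3.14, 3.14].

## Interface

Orientations are given as a unit quaternion [x, y, z, w].
In Python, from station import manip, viewer, workorder gives the robot as it stands.
- The arm moves only by the shell command python3 -m crank 'ROWS' [FORCE]. ROWS is JSON, one flat list of numbers, 5 for each row, row after row: the opening, from 0 (shut) to 1 (fully open), then the shift along the world's x, y, z in mm, then the turn about the world's z in rad. A call has 1 to 10 rows; each row is the pose to reach, as a shift and turn from the pose commanded when the call began; what a row does not reach only later rows make up. A row lasts 1/8 s, in which the tool goes at most 62.5 mm and 10.7 degrees, less where a joint would pass 70% of its speed; a pose out of reach is approached as far as the arm can. A call with a gripper value outside its range is refused whole. The fingers move at their own pace and stop on an object; FORCE is the grip in N (left out, the last holds). Time passes only in rows, so rows that repeat a pose let the fingers close. It gives the time, the measured TCP pose, the force and the opening at its end, in the units of the state.
- manip.sense(): the state, without advancing time (a new reading comes with each control period).
- viewer.snapshot(name): name is "side" or "top" or "wrist"; returns a dict with "img" (420x560x3 uint8, red, green, blue), "range_z" (420x560 float32, m along the optical axis (not along the pixel's ray), 0 where there is no reading), "fx", "fy", "cx", "cy" (pixels), "origin" and "attitude" of the camera in the world. Camera axes: x right, y down, z forward; pixel columns grow to the right and rows downward; lengths in m; the calibration is good to about 2 mm. A picture is of the moment at which its call begins.
- workorder.sign_off(): hands the job in, once; it reports no verdict.
The state is a dict: "t": time; "q": joint angles; "qd": joint speeds; "tau": joint torques, N m; "tcp_pos": TCP position; "tool_rot": TCP orientation; "force": force on the tool from outside, world axes, zero at the start; "ft_torque": the same for the moment, N m; "finger_gap": opening from 0.0 (shut) to 1.0 (fully open).
Only numpy, scipy, OpenCV 4.12 (cv2) and the standard library are available. Lean on these libraries where they do the work, as an engineer would, in place of code of your own. Each camera call takes 0.05 s, during which the arm holds its last target.

## Working session

There is one attempt and no reset: what is moved stays moved. The work goes in short steps, Python scripts to look and compute and a shell command to move; the robot and the scene stay as the last step left them, time stands still between calls to the robot, and variables do not carry over. Pictures are saved under pics/ and viewed, and the job is handed in when it is done.

```bash
mkdir -p pics; ls; python3 - <<'E'
from station import manip, viewer
import cv2,numpy as np
print(manip.sense())
for n in ["side","top","wrist"]:
    s=viewer.snapshot(n); cv2.imwrite(f"pics/{n}0.png",s["img"][:,:,::-1]); np.savez(f"pics/{n}0.npz",**s)
    print(n,s["fx"],s["cx"],s["cy"],s["origin"],s["attitude"])
E
```

```text
pics
{'t': 0.0, 'q': array([-1.40349150e+00,  5.28487622e-01,  1.43387856e+00, -2.09120463e-05,
        1.18140902e+00, -1.78495862e-01]), 'qd': array([ 0.00048974, -0.00018954,  0.00080157,  0.0013834 ,  0.00075895,
       -0.00169919]), 'tau': array([-1.58661940e-03, -4.42354631e+01, -1.78026634e+01, -3.31073716e-04,
        8.23845738e-03,  5.67820607e-06]), 'tcp_pos': array([ 0.21175825, -0.58733831,  0.25532793]), 'tool_rot': array([-0.69656036, -0.12242514,  0.69656539, -0.1208818 ]), 'force': array([-0.26768006,  0.36028861, -0.83967852]), 'ft_torque': array([-0.0187111 , -0.01567162, -0.02386186]), 'finger_gap': 1.0027122378290267}
side 445.5056571309102 274.6806897491452 209.04779067594998 [-0.1459401   0.72350429  0.75449585] [-0.34490779  0.80472671 -0.44829449  0.18023759]
top 441.58516453872727 275.3682234821579 211.008637957589 [0.3971957  0.03147027 1.08956728] [-0.69667501  0.71334795 -0.05622387  0.05116155]
wrist 335.6221934501602 283.2686433735828 216.70446374693245 [ 0.2849786  -0.56181007  0.37335067] [ 0.80800602 -0.56858927 -0.09003556  0.12540377]
```

View pics/side0.png

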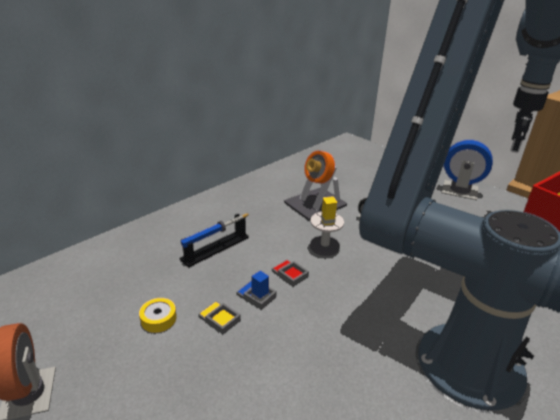

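View pics/top0.png

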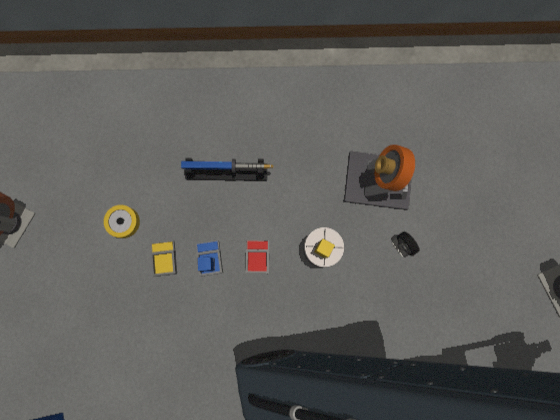

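View pics/wrist0.png

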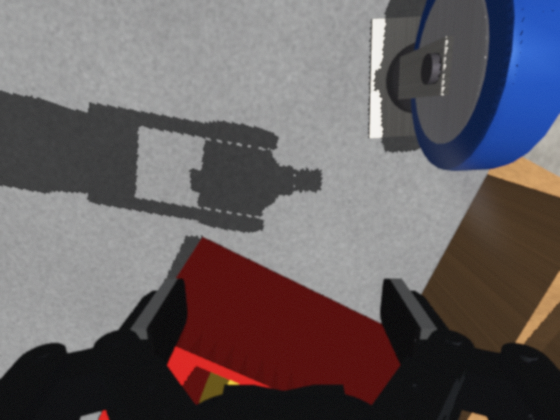

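```bash
cat > h.py <<'E'
import numpy as np,cv2
from scipy.spatial.transform import Rotation as R
def load(p): return dict(np.load(p))
def pt(s,u,v,d=None):
    if d is None: d=s["range_z"][int(round(v)),int(round(u))]
    c=np.array([(u-s["cx"])/s["fx"]*d,(v-s["cy"])/s["fy"]*d,d])
    return R.from_quat(s["attitude"]).apply(c)+s["origin"]
def ptz(s,u,v,z):
    r=R.from_quat(s["attitude"]).apply([(u-s["cx"])/s["fx"],(v-s["cy"])/s["fy"],1.])
    return s["origin"]+r*(z-s["origin"][2])/r[2]
def proj(s,p):
    c=R.from_quat(s["attitude"]).inv().apply(np.array(p)-s["origin"])
    return c[...,0]/c[...,2]*s["fx"]+s["cx"],c[...,1]/c[...,2]*s["fy"]+s["cy"]
def cloud(s):
    h,w=s["range_z"].shape; u,v=np.meshgrid(np.arange(w),np.arange(h)); d=s["range_z"]
    c=np.stack([(u-s["cx"])/s["fx"]*d,(v-s["cy"])/s["fy"]*d,d],-1)
    return (c.reshape(-1,3)@R.from_quat(s["attitude"]).as_matrix().T+s["origin"]).reshape(h,w,3)
def crop(s,u0,v0,u1,v1,k,name):
    cv2.imwrite(name,cv2.resize(s["img"][v0:v1,u0:u1,::-1],None,fx=k,fy=k,interpolation=cv2.INTER_CUBIC))
E
python3 - <<'E'
from h import *
s=load("pics/top0.npz")
crop(s,150,230,350,280,4,"pics/t1.png")
crop(s,170,150,290,190,6,"pics/t2.png")
crop(s,340,140,430,220,7,"pics/t3.png")
E
```

```text
(no output)
```

View pics/t1.png

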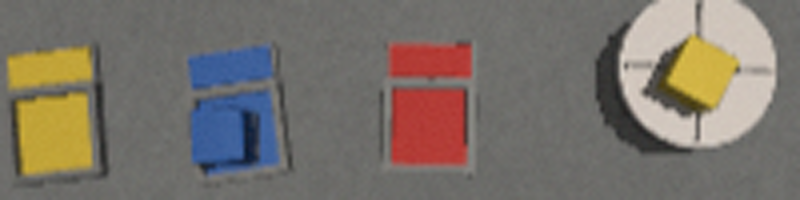

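View pics/t2.png

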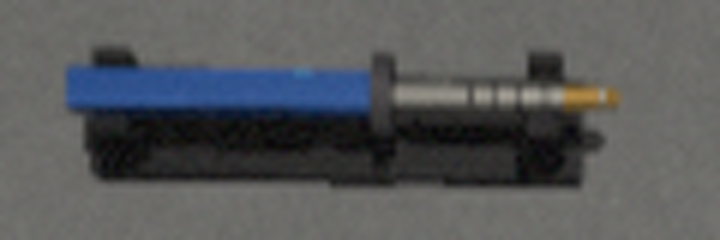

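View pics/t3.png

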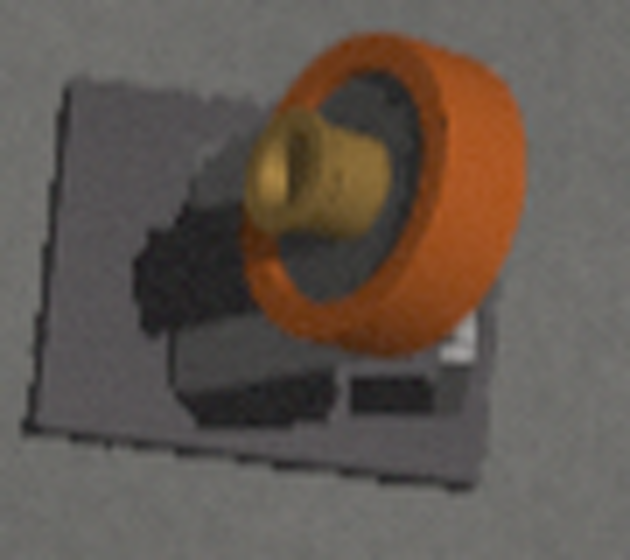

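```bash
python3 - <<'E'
from h import *
s=load("pics/top0.npz"); P=cloud(s); hsv=cv2.cvtColor(s["img"],cv2.COLOR_RGB2HSV)
def rect(mask,z,name):
    n,l,st,c=cv2.connectedComponentsWithStats(mask.astype(np.uint8))
    i=1+np.argmax(st[1:,4]); v,u=np.nonzero(l==i)
    X=np.array([ptz(s,a,b,z)[:2] for a,b in zip(u,v)],np.float32)
    r=cv2.minAreaRect(X*1000); print(name,st[i,4],"mean",X.mean(0)*1000,"rect",r,"depth z med",np.median(P[v,u,2]))
    return X
def m(u0,u1,v0,v1,h0,h1,smin=120):
    k=np.zeros(P.shape[:2],bool);k[v0:v1,u0:u1]=1
    return k&(hsv[...,0]>=h0)&(hsv[...,0]<=h1)&(hsv[...,1]>smin)
rect(m(310,345,230,265,18,35)&(P[...,2]>.15),.16,"yblock")
rect(m(150,180,251,280,18,35),.005,"yslot floor")
rect(m(150,180,238,251,18,35),.010,"ylabel")
rect(m(240,275,251,280,0,10),.005,"rslot floor")
rect(m(190,225,250,280,100,130)&(P[...,2]>.06),.075,"blueblk")
rect(m(170,240,150,180,100,130),.073,"handle")
w=(P[...,2]>.08)&(P[...,2]<.1); w[:, :295]=0;w[:,350:]=0;w[:225]=0;w[275:]=0
rect(w,.09,"plate")
# tube
k=m(370,400,140,185,12,28,100)&(P[...,2]>.1)
X=P[k]; print(len(X),X.min(0),X.max(0))
for a in [(116,222),(120,220)]: print(pt(s,*a))
w=(P[...,2]>.02)&(P[...,2]<.04); w[:, :100]=0;w[:,145:]=0;w[:200]=0;w[245:]=0
rect(w,.03,"loosewheel")
w=(P[...,2]>.03)&(P[...,2]<.1); w[:, :385]=0;w[:,425:]=0;w[:228]=0;w[265:]=0
print("caster",P[w].min(0),P[w].max(0))
E
```

```text
yblock 204 mean [458.6462  -79.29605] rect ((458.6217041015625, -79.33226013183594), (29.1995792388916, 30.73953628540039), 58.67045974731445) depth z med 0.1601659555781686
yslot floor 337 mean [441.91064 298.67877] rect ((441.9244384765625, 299.03460693359375), (44.99763488769531, 43.86396408081055), 5.728187561035156) depth z med 0.005664614887857855
ylabel 163 mean [481.89078 299.7687 ] rect ((482.2015380859375, 300.33721923828125), (19.425745010375977, 48.76417541503906), 1.0417855978012085) depth z med 0.01093051257443478
rslot floor 346 mean [440.6889   70.44039] rect ((440.8902587890625, 69.55293273925781), (44.19938659667969, 43.71332931518555), 88.64013671875) depth z med 0.005971983324452812
blueblk 181 mean [434.1433  186.73793] rect ((434.08685302734375, 186.84912109375), (30.275455474853516, 27.187793731689453), 88.63584899902344) depth z med 0.07522293859503715
handle 394 mean [666.269   183.18007] rect ((666.6954956054688, 183.68133544921875), (118.46492767333984, 19.44644546508789), 88.69894409179688) depth z med 0.07308807037383325
plate 968 mean [465.73416 -85.63068] rect ((464.4920654296875, -85.66504669189453), (86.19395446777344, 88.29729461669922), 88.03904724121094) depth z med 0.09041590171983377
458 [ 0.3971957  -0.24723693  0.10141528] [0.68440741 0.03147027 1.08956728]
[0.54201741 0.40838505 0.02636827]
[0.54645951 0.39831542 0.0279464 ]
loosewheel 876 mean [543.10394 397.1882 ] rect ((542.7793579101562, 397.4910888671875), (79.16610717773438, 78.47007751464844), 45.26167678833008) depth z med 0.028325997965034544
caster [ 0.44228071 -0.31234705  0.03050657] [ 0.49954455 -0.26591133  0.07705108]
```

```bash
python3 - <<'E'
from h import *
s=load("pics/side0.npz")
crop(s,285,130,365,220,6,"pics/s1.png"); crop(s,170,200,260,270,7,"pics/s2.png")
E
```

```text
(no output)
```

View pics/s1.png

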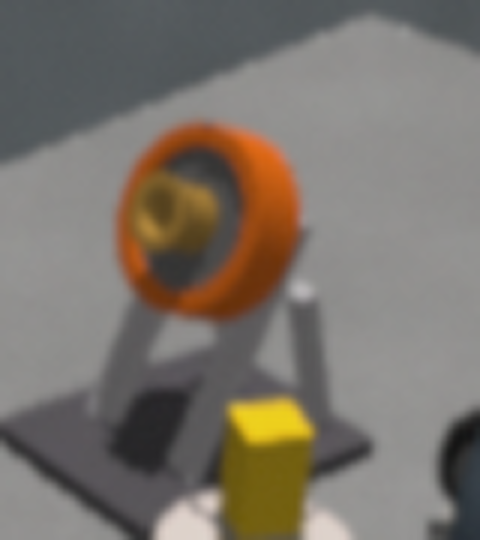

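View pics/s2.png

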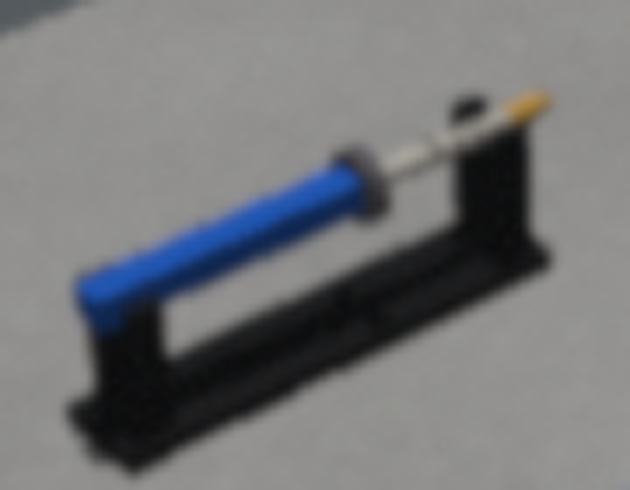

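```bash
cat > fit.py <<'E'
from h import *
from scipy.optimize import least_squares
W=[];B=[];Wx=[];
for n,box in [("top",(365,415,140,195)),("side",(300,340,145,190))]:
    s=load(f"pics/{n}0.npz");P=cloud(s);hsv=cv2.cvtColor(s["img"],cv2.COLOR_RGB2HSV)
    k=np.zeros(P.shape[:2],bool);k[box[2]:box[3],box[0]:box[1]]=1
    k&=(P[...,2]>.05)&(P[...,2]<.3)&(s["range_z"]>0)
    o=k&(hsv[...,0]<=10)&(hsv[...,1]>150); b=k&(hsv[...,0]>=13)&(hsv[...,0]<=28)&(hsv[...,1]>90)
    o=cv2.erode(o.astype(np.uint8),np.ones((3,3)))>0
    print(n,o.sum(),b.sum(),P[o].mean(0),P[b].mean(0))
    W.append(P[o]);B.append(P[b])
Wa=np.vstack(W);Ba=np.vstack(B)
def local(p,X,pitch=np.radians(25),z=.150):
    x,y,yaw=p[:3]
    a=np.array([np.cos(yaw)*np.cos(pitch),np.sin(yaw)*np.cos(pitch),-np.sin(pitch)])
    d=X-np.array([x,y,z]); t=d@a; r=np.linalg.norm(d-t[:,None]*a,axis=1); return t,r
def sdf(t,r):
    return np.where((r<49)&False,0,np.maximum(r-.050,np.maximum(.022-t,t-.054)))
def sdb(t,r): # brass outside or mouth face
    return np.maximum(r-.021,-t)
for Ws,Bs in [(Wa,Ba),(W[0],B[0]),(W[1],B[1])]:
    def f(p):
        tb,rb=local(p,Bs); tw,rw=local(p,Ws)
        return np.r_[sdf(tw,rw)]*1000
    for z in (.150,):
        r=least_squares(f,[.65,-.21,-1.4],x_scale=[.01,.01,.1],loss="soft_l1",f_scale=2)
        tb,rb=local(r.x,Bs)
        print(r.x,np.degrees(r.x[2]),r.cost/len(Ws),np.abs(f(r.x)).mean(),"brass t",np.percentile(tb,[2,10,50,90])*1e3,"r",np.percentile(rb,[2,50,90,98])*1e3)
E
python3 fit.py
```

```text
top 0 352 [nan nan nan] [ 0.63475175 -0.2197179   0.15009104]
side 0 197 [nan nan nan] [ 0.63325402 -0.2178101   0.14770729]
[ 0.65 -0.21 -1.4 ] -80.21409131831524 nan nan brass t [-9.37089591 -6.16419484  3.84465976 21.16242322] r [ 3.87139673 22.64892622 37.1571024  66.64378694]
[ 0.65 -0.21 -1.4 ] -80.21409131831524 nan nan brass t [-8.74440707 -5.63905563  3.88664945 21.43982149] r [ 3.88313603 22.41620135 43.73163284 66.1811006 ]
[ 0.65 -0.21 -1.4 ] -80.21409131831524 nan nan brass t [-10.4647863   -7.05162706   3.82993868  20.72971548] r [ 4.02438419 23.6268164  33.98887976 66.86444739]fit.py:10: RuntimeWarning: Mean of empty slice.
  print(n,o.sum(),b.sum(),P[o].mean(0),P[b].mean(0))
  ret = um.true_divide(
fit.py:28: RuntimeWarning: invalid value encountered in scalar divide
  print(r.x,np.degrees(r.x[2]),r.cost/len(Ws),np.abs(f(r.x)).mean(),"brass t",np.percentile(tb,[2,10,50,90])*1e3,"r",np.percentile(rb,[2,50,90,98])*1e3)
fit.py:28: RuntimeWarning: Mean of empty slice.
  print(r.x,np.degrees(r.x[2]),r.cost/len(Ws),np.abs(f(r.x)).mean(),"brass t",np.percentile(tb,[2,10,50,90])*1e3,"r",np.percentile(rb,[2,50,90,98])*1e3)
  ret = ret.dtype.type(ret / rcount)
```

Hue threshold was off; fix with a hue histogram.

```bash
python3 - <<'E'
from h import *
s=load("pics/top0.npz");hsv=cv2.cvtColor(s["img"],cv2.COLOR_RGB2HSV)
for u,v in [(410,175),(412,160),(383,172),(394,165),(379,166)]: print(u,v,hsv[v,u],s["img"][v,u])
E
sed -i 's/(hsv\[...,0\]<=10)&(hsv\[...,1\]>150)/(hsv[...,0]<=13)\&(hsv[...,1]>190)/; s/hsv\[...,0\]>=13)/hsv[...,0]>=15)/' fit.py; python3 fit.py
```

```text
410 175 [ 11 197 159] [159  82  36]
412 160 [ 11 209 166] [166  82  30]
383 172 [ 17 113  70] [70 57 39]
394 165 [ 19 145 132] [132 105  57]
379 166 [ 20 150 151] [151 121  62]
top 316 307 [ 0.62481113 -0.25508977  0.17522863] [ 0.63728868 -0.21828298  0.15131831]
side 140 168 [ 0.59436047 -0.23223872  0.14953262] [ 0.63555878 -0.21622402  0.14842712]
[ 0.63987252 -0.20888197 -1.74847737] -100.18037398825135 0.7188194606258628 1.0302293401957228 brass t [-3.24631263 -1.35295911  3.97212054 23.54678541] r [ 6.79962476 16.58749064 20.26256178 31.55840046]
[ 0.63917479 -0.20900147 -1.72989935] -99.11593158487324 0.6084402174186337 0.9404215566936901 brass t [-2.17453566 -1.22002004  4.10065489 22.74272457] r [ 7.34814863 16.7082008  19.71050554 27.68076029]
[ 0.63913168 -0.20704788 -1.71480653] -98.25117678544518 0.8761733263113761 1.1765433437959978 brass t [-2.84439509 -0.87282141  4.96806494 26.08755055] r [ 6.71252459 16.24309095 20.46885121 35.70195426]
```

```bash
python3 - <<'E'
from h import *
from station import manip
st=manip.sense(); M=R.from_quat(st["tool_rot"]).as_matrix()
print(M.round(3)); print("jaw yaw deg",np.degrees(np.arctan2(M[1,1],M[0,1])), st["q"],st["tcp_pos"])
s=load("pics/top0.npz")
# block top corners from crop/4
c=[(697,35),(740,70),(713,110),(667,80)]
q=np.array([ptz(s,150+a/4,230+b/4,.16)[:2] for a,b in c])*1e3; print(q, q.mean(0))
for i in range(4): d=q[(i+1)%4]-q[i]; print(np.linalg.norm(d),np.degrees(np.arctan2(d[1],d[0])))
# gauge ends
t=[(65,88),(620,97)]
for (a,b),z in zip(t,(.068,.065)): print(ptz(s,170+a/6,150+b/6,z)*1e3)
# base plate edges
for a,b in [(70,80),(25,430),(480,490)]: print(ptz(s,340+a/7,140+b/7,.008)*1e3)
E
```

```text
[[-0.     0.339 -0.941]
 [ 0.002 -0.941 -0.339]
 [-1.    -0.002 -0.   ]]
jaw yaw deg -70.18719494129321 [-1.40348457e+00  5.28235454e-01  1.43363649e+00  1.07570685e-05
  1.18137797e+00 -1.78490771e-01] [ 0.21179358 -0.58747418  0.25555986]
[[ 477.89804629  -78.64622119]
 [ 458.92470965 -100.52434515]
 [ 438.32486986  -85.42900923]
 [ 454.58737044  -61.90618627]] [457.43374906 -81.62644046]
28.95927850569574 -130.93276709724992
25.538648476319363 143.76644886995405
28.597064970037174 55.34196146612912
28.69871735572885 -35.68316301834183
[670.17574185 244.11368589  68.        ]
[662.30843725  24.46445424  65.        ]
[ 711.00421852 -170.93620232    8.        ]
[ 582.95088144 -148.54437722    8.        ]
[ 557.63341813 -308.99841975    8.        ]
```

```bash
python3 -m crank '[1,25,51,0,0.15, 1,60,120,0,0.3, 1,90,180,-5,0.45, 1,120,245,-10,0.66, 1,145,300,-15,0.66, 1,175,360,-20,0.66, 1,205,420,-24,0.66, 1,230,475,-26,0.66, 1,247,507.5,-26,0.66, 1,247,507.5,-26,0.66]' 30
python3 - <<'E'
from station import manip, viewer
from h import *
st=manip.sense(); M=R.from_quat(st["tool_rot"]).as_matrix()
print("jaw yaw deg",np.degrees(np.arctan2(M[1,1],M[0,1])), st["q"],st["tcp_pos"])
s=viewer.snapshot("wrist"); cv2.imwrite("pics/w1.png",s["img"][:,:,::-1]); np.savez("pics/w1.npz",**s)
E
```

```text
t: 1.4
tcp_pos: [0.4595, -0.077, 0.2301]
tool_rot: [0.619, 0.343, -0.618, 0.342]
force: [-1.1, -0.1, -0.6]
finger_gap: 0.997
jaw yaw deg -32.012996133317884 [-4.06821443e-01  3.54884114e-01  1.84902120e+00  6.18392433e-04
  9.38252598e-01  1.51545138e-01] [ 0.45949182 -0.07696332  0.2301225 ]
```

View pics/w1.png

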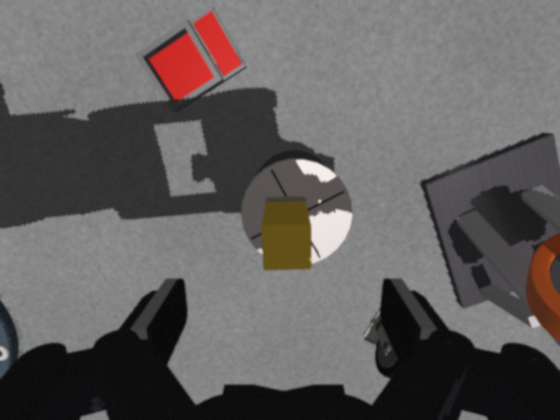

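```bash
python3 - <<'E'
from h import *
s=load("pics/w1.npz")
q=np.array([ptz(s,u,v,.16)[:2] for u,v in [(266,224),(308,224),(312,269),(263,269)]])*1e3
print(q,q.mean(0)); d=q[1]-q[0]; print(np.degrees(np.arctan2(d[1],d[0])),np.linalg.norm(d),np.linalg.norm(q[2]-q[1]))
print([ptz(s,u,v,.16) for u,v in [(312,269)]],pt(s,288,250))
E
```

```text
[[ 457.32837168  -60.58710515]
 [ 478.40537026  -73.80337295]
 [ 465.40646183 -100.40855302]
 [ 439.70424374  -84.3003924 ]] [460.21111188 -79.77485588]
-32.089643200031645 24.877893878867216 29.61093087295041
[array([ 0.46540646, -0.10040855,  0.16      ])] [ 0.45971585 -0.08141129  0.16074702]
```

```bash
python3 -m crank '[1,0,0,-25,0, 1,0,0,-50,0, 1,0,0,-70,0, 1,0,0,-84,0, 1,0,0,-84,0, 0.2,0,0,-84,0, 0.2,0,0,-84,0, 0.2,0,0,-84,0, 0.2,0,0,-84,0, 0.2,0,0,-84,0]' 40
```

```text
t: 2.7
tcp_pos: [0.4592, -0.0807, 0.147]
tool_rot: [0.62, 0.341, -0.619, 0.341]
force: [-0.9, -1.4, 5.3]
finger_gap: 0.351
```

```bash
python3 -m crank '[0.2,0,0,15,0, 0.2,0,0,30,0, 0.2,0,30,40,0, 0.2,-2,85,40,0.12, 0.2,-5,140,40,0.27, 0.2,-8,195,40,0.42, 0.2,-11,250,40,0.55, 0.2,-14,305,40,0.65, 0.2,-17,355,40,0.65, 0.2,-17,379.5,40,0.65]' 40
python3 -m crank '[0.2,0,0,0,0, 0.2,0,0,0,0]' 40
python3 - <<'E'
from station import manip, viewer
from h import *
for n in ("wrist","top"):
    s=viewer.snapshot(n); cv2.imwrite(f"pics/{n}2.png",s["img"][:,:,::-1]); np.savez(f"pics/{n}2.npz",**s)
E
```

```text
t: 3.95
tcp_pos: [0.4407, 0.3016, 0.1858]
tool_rot: [0.477, 0.522, -0.478, 0.521]
force: [0.4, -0.2, -2.9]
finger_gap: 0.347
t: 4.2
tcp_pos: [0.4411, 0.2984, 0.1858]
tool_rot: [0.478, 0.521, -0.479, 0.521]
force: [-0.2, -0.9, -2.8]
finger_gap: 0.344
```

View pics/wrist2.png

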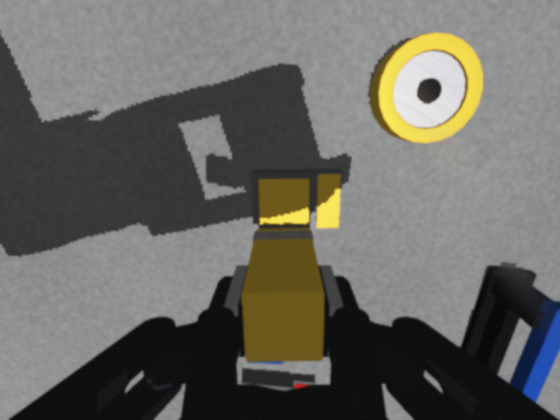

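```bash
python3 - <<'E'
from h import *
s=load("pics/wrist2.npz")
q=np.array([ptz(s,u,v,.020)[:2] for u,v in [(253,170),(314,170),(314,231),(250,231)]])*1e3
print(q,q.mean(0))
q=np.array([ptz(s,u,v,.005)[:2] for u,v in [(259,179),(309,179),(310,227),(258,227)]])*1e3
print(q,q.mean(0))
E
```

```text
[[412.18006265 324.42877884]
 [463.81333783 328.76569544]
 [469.94548372 273.93185944]
 [412.57341154 269.08891382]] [439.62807394 299.05381189]
[[416.85945137 314.01838455]
 [461.7896604  317.7949199 ]
 [467.62466215 272.224833  ]
 [418.73482436 268.09931273]] [441.25214957 293.03436254]
```

```bash
python3 -m crank '[0.2,0,0,-45,0, 0.2,0,0,-85,0, 0.2,0,0,-105,0, 0.2,0,0,-116,0, 0.2,0,0,-124,0, 0.2,0,0,-124,0, 0.2,0,0,-124,0]' 40
```

```text
t: 5.18
tcp_pos: [0.4423, 0.2992, 0.0629]
tool_rot: [0.479, 0.521, -0.478, 0.521]
force: [-0.2, -0.0, -2.5]
finger_gap: 0.348
```

```bash
python3 -m crank '[0.2,0,0,-1.5,0, 0.2,0,0,-3,0, 0.2,0,0,-3,0]' 40
```

```text
t: 5.55
tcp_pos: [0.4423, 0.2993, 0.0618]
tool_rot: [0.479, 0.521, -0.478, 0.521]
force: [-1.9, -2.2, 15.4]
finger_gap: 0.344
```

Touching the floor (upward force). Release and rise.

```bash
python3 -m crank '[0.6,0,0,1,0, 1,0,0,2,0, 1,0,0,2,0, 1,0,0,2,0, 1,0,0,30,0, 1,0,0,80,0, 1,0,0,140,0, 1,0,0,140,0]' 40
python3 - <<'E'
from station import manip, viewer
from h import *
for n in ("wrist","top","side"):
    s=viewer.snapshot(n); cv2.imwrite(f"pics/{n}3.png",s["img"][:,:,::-1]); np.savez(f"pics/{n}3.npz",**s)
    if n=="side": crop(s,170,230,330,350,5,"pics/s3c.png")
E
```

```text
t: 6.55
tcp_pos: [0.4447, 0.3003, 0.2038]
tool_rot: [0.482, 0.519, -0.475, 0.522]
force: [-0.7, -0.4, 0.5]
finger_gap: 1.0
```

View pics/wrist3.png

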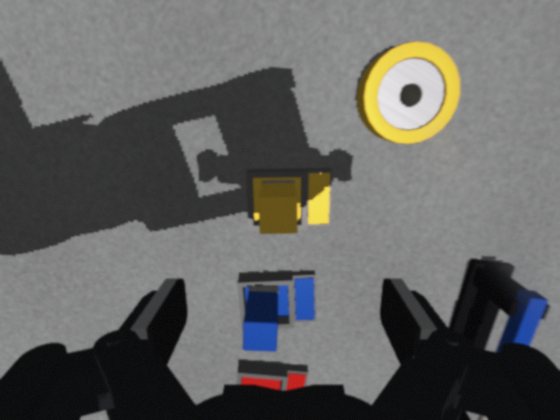

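View pics/s3c.png

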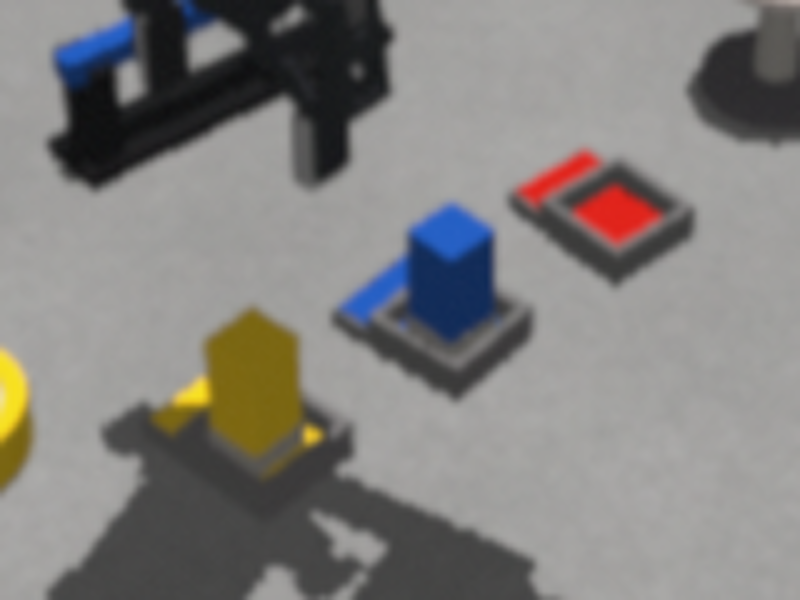

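```bash
python3 -m crank '[1,50,-27,0,-0.05, 1,100,-54,0,-0.13, 1,150,-81,0,-0.13, 1,200,-108,0,-0.13, 1,225,-122,0,-0.13, 1,225,-122,0,-0.13, 1,225,-122,0,-0.13]' 30
python3 - <<'E'
from station import manip, viewer
from h import *
st=manip.sense(); M=R.from_quat(st["tool_rot"]).as_matrix()
print("jaw yaw deg",np.degrees(np.arctan2(M[1,1],M[0,1])),st["tcp_pos"])
for n in ("wrist",):
    s=viewer.snapshot(n); cv2.imwrite(f"pics/{n}4.png",s["img"][:,:,::-1]); np.savez(f"pics/{n}4.npz",**s)
E
```

```text
t: 7.58
tcp_pos: [0.6649, 0.1773, 0.1971]
tool_rot: [-0.51, -0.49, 0.512, -0.487]
force: [-0.1, 0.3, 0.0]
finger_gap: 1.003
jaw yaw deg -2.572911414186085 [0.6649275  0.17730797 0.19705735]
```

View pics/wrist4.png

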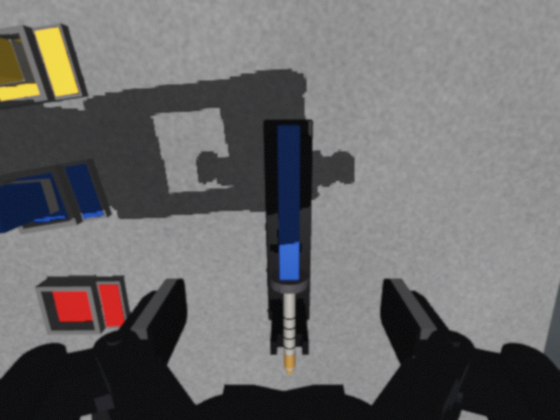

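```bash
python3 - <<'E'
from h import *
s=load("pics/wrist4.npz")
for n,u,v,z in [("tail top",289,126,.073),("front top",289.3,280,.073),("tip",290,371,.065)]: print(n,ptz(s,u,v,z)*1e3)
E
```

```text
tail top [670.74266322 243.55501854  73.        ]
front top [666.00539152 123.80111206  73.        ]
tip [662.71282941  26.32988039  65.        ]
```

```bash
python3 -m crank '[1,3,0,-50,0.01, 1,3,0,-95,0.01, 1,3,0,-115,0.01, 1,3,0,-126,0.01, 1,3,0,-126,0.01, 1,3,0,-126,0.01]' 40
```

```text
t: 8.38
tcp_pos: [0.6711, 0.1773, 0.0751]
tool_rot: [0.51, 0.49, -0.508, 0.492]
force: [0.3, -0.5, -0.8]
finger_gap: 1.002
```

```bash
python3 -m crank '[1,-3,0,-4,0, 1,-3,0,-4,0, 0.1,-3,0,-4,0, 0.1,-3,0,-4,0, 0.1,-3,0,-4,0, 0.1,-3,0,-4,0, 0.1,-3,0,-4,0, 0.1,-3,0,-4,0, 0.1,-3,0,-4,0]' 40
```

```text
t: 9.5
tcp_pos: [0.6671, 0.177, 0.0694]
tool_rot: [0.509, 0.491, -0.509, 0.491]
force: [0.9, 0.4, -0.4]
finger_gap: 0.179
```

```bash
python3 -m crank '[0.1,0,0,20,0, 0.1,0,0,50,0, 0.1,0,0,90,0, 0.1,0,-30,110,-0.03, 0.1,0,-75,110,-0.06, 0.1,0,-125,110,-0.12, 0.1,0,-170,110,-0.12, 0.1,2,-190,100,-0.12, 0.1,2,-190,90,-0.12, 0.1,2,-190,90,-0.12]' 40
python3 - <<'E'
from station import manip, viewer
from h import *
st=manip.sense(); M=R.from_quat(st["tool_rot"]).as_matrix()
print("jaw yaw deg",np.degrees(np.arctan2(M[1,1],M[0,1])),st["tcp_pos"],M[:,0])
for n in ("wrist","side","top"):
    s=viewer.snapshot(n); cv2.imwrite(f"pics/{n}5.png",s["img"][:,:,::-1]); np.savez(f"pics/{n}5.npz",**s)
    if n=="side": crop(s,230,120,350,220,6,"pics/s5c.png")
    if n=="top": crop(s,240,110,430,220,4,"pics/t5c.png")
E
```

```text
t: 10.75
tcp_pos: [0.6675, -0.0112, 0.1577]
tool_rot: [-0.536, -0.461, 0.538, -0.459]
force: [0.2, 0.3, -1.3]
finger_gap: 0.183
jaw yaw deg -8.827054198223614 [ 0.66748365 -0.01120809  0.15771767] [-0.00400933  0.00164609 -0.99999061]
```

View pics/s5c.png

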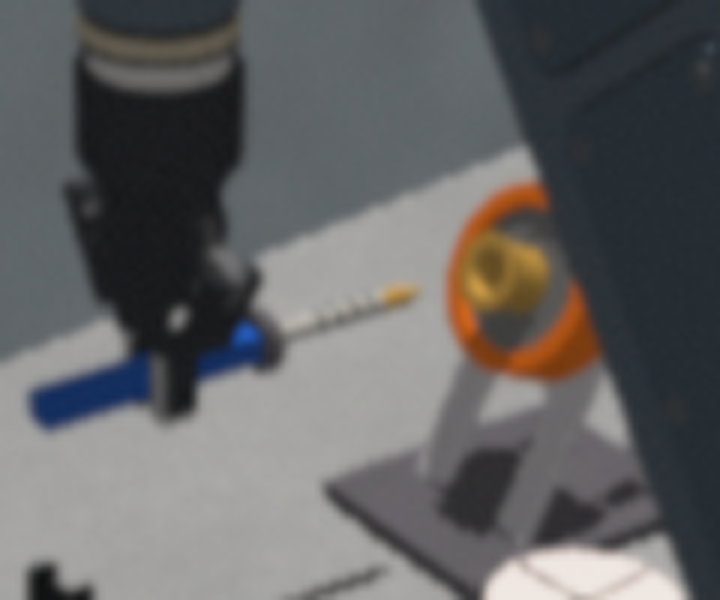

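View pics/t5c.png

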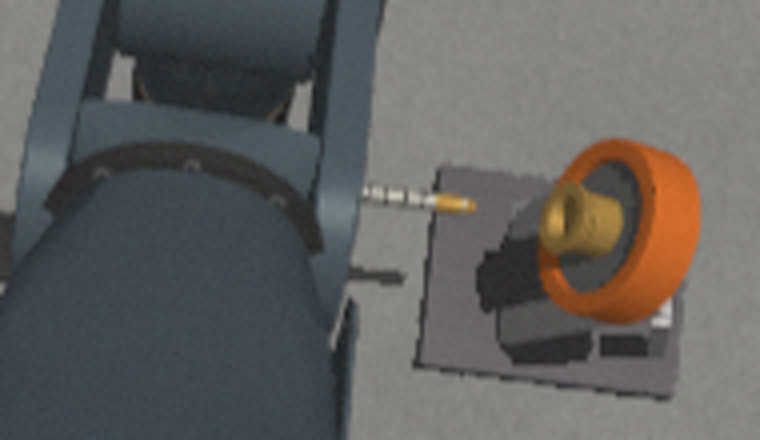

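View pics/wrist5.png

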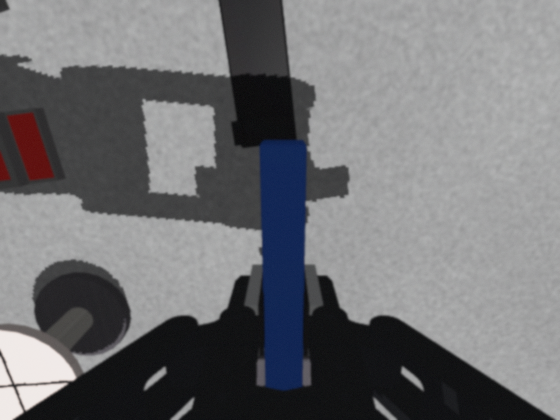

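```bash
cat >> h.py <<'E'
def tri(obs):
    A=np.zeros((3,3));b=np.zeros(3)
    for s,u,v in obs:
        r=R.from_quat(s["attitude"]).apply([(u-s["cx"])/s["fx"],(v-s["cy"])/s["fy"],1.]); r/=np.linalg.norm(r)
        Q=np.eye(3)-np.outer(r,r); A+=Q; b+=Q@s["origin"]
    x=np.linalg.solve(A,b); return x,[tuple(np.round(np.array(proj(s,x))-[u,v],2)) for s,u,v in obs]
E
python3 - <<'E'
from h import *
t=load("pics/top5.npz");s=load("pics/side5.npz")
T=lambda a,b:(t,240+a/4,110+b/4); S=lambda a,b:(s,230+a/6,120+b/6)
print("tip",tri([T(474,208),S(418,291)]))
print("rod@collar side",ptz(t,240+366/4,110+192/4,.15))
print("mouth",tri([T(566,222),S(487,270)]))
for a,b in [(566,222),(555,225),(575,220)]: print(ptz(t,240+a/4,110+b/4,.15))
for z in (.14,.146,.15,.155): print(z,ptz(s,230+418/6,120+291/6,z),ptz(t,240+474/4,110+208/4,z))
E
```

```text
tip (array([ 0.64365855, -0.16215312,  0.15262829]), [(np.float64(0.43), np.float64(0.49)), (np.float64(-0.47), np.float64(-0.06))])
rod@collar side [ 0.65583306 -0.10299587  0.15      ]
mouth (array([ 0.63762315, -0.2110195 ,  0.14970138]), [(np.float64(-0.43), np.float64(-0.48)), (np.float64(0.46), np.float64(0.05))])
[ 0.63644415 -0.21181477  0.15      ]
[ 0.63489478 -0.20568534  0.15      ]
[ 0.63745687 -0.2168168   0.15      ]
0.14 [ 0.65897999 -0.18149652  0.14      ] [ 0.64810837 -0.16387602  0.14      ]
0.146 [ 0.65112066 -0.17266     0.146     ] [ 0.64652294 -0.16264169  0.146     ]
0.15 [ 0.64588112 -0.16676899  0.15      ] [ 0.64546598 -0.1618188   0.15      ]
0.155 [ 0.63933168 -0.15940522  0.155     ] [ 0.64414479 -0.1607902   0.155     ]
```

```bash
python3 -m crank '[0.1,-2,-15,-2,0, 0.1,-4,-30,-2,0, 0.1,-6,-45,-2,0, 0.1,-7,-55,-2,0, 0.1,-7,-55,-2,0, 0.1,-7,-55,-2,0]' 40
python3 - <<'E'
from station import manip, viewer
from h import *
for n in ("side","top"):
    s=viewer.snapshot(n); cv2.imwrite(f"pics/{n}6.png",s["img"][:,:,::-1]); np.savez(f"pics/{n}6.npz",**s)
    if n=="side": crop(s,230,120,350,220,6,"pics/s6c.png")
    if n=="top": crop(s,240,110,430,220,4,"pics/t6c.png")
E
```

```text
t: 11.65
tcp_pos: [0.6616, -0.0682, 0.1571]
tool_rot: [-0.537, -0.46, 0.537, -0.46]
force: [0.3, -1.1, -2.9]
finger_gap: 0.178
```

View pics/s6c.png

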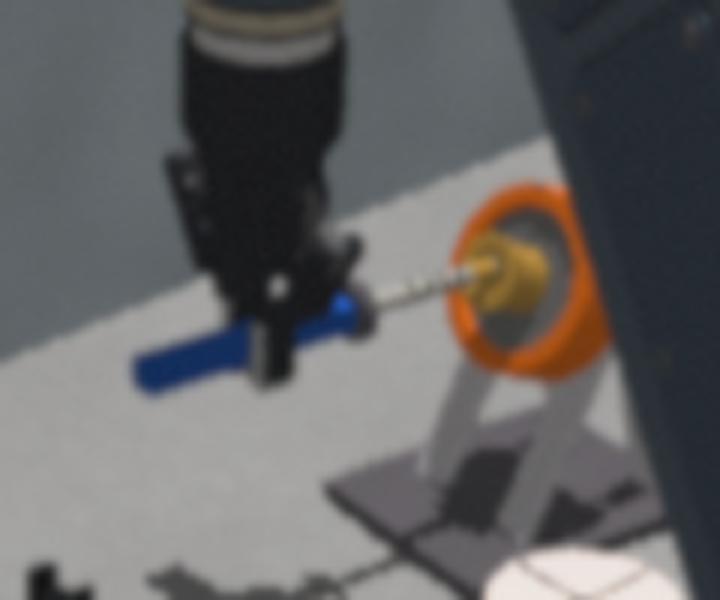

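View pics/t6c.png

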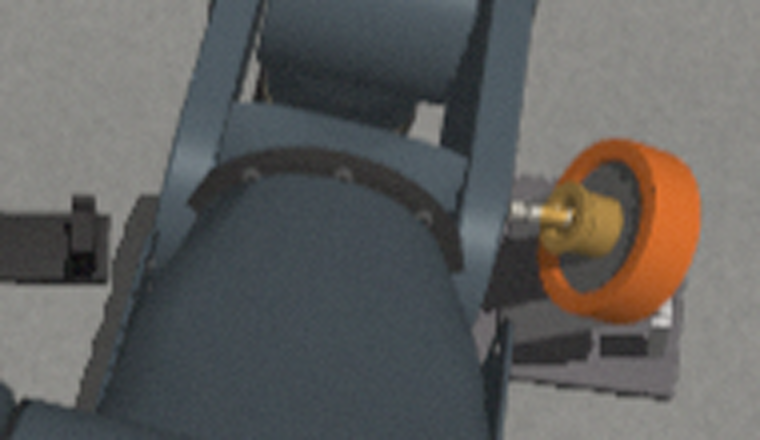

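```bash
python3 -m crank '[0.1,-1,-0.5,8,0, 0.1,-1.2,-1.5,18,0, 0.1,-1.6,-4,28,0, 0.1,-2.2,-7.5,38,0, 0.1,-2.2,-7.5,38,0]' 20
```

```text
t: 12.38
tcp_pos: [0.6604, -0.0739, 0.1975]
tool_rot: [0.539, 0.46, -0.536, 0.46]
force: [1.9, 8.0, -1.9]
finger_gap: 0.181
```

```bash
python3 - <<'E'
from station import manip, viewer
from h import *
for n in ("side",):
    s=viewer.snapshot(n); cv2.imwrite(f"pics/{n}7.png",s["img"][:,:,::-1]); np.savez(f"pics/{n}7.npz",**s)
    crop(s,230,120,350,220,6,"pics/s7c.png")
E
```

```text
(no output)
```

View pics/s7c.png

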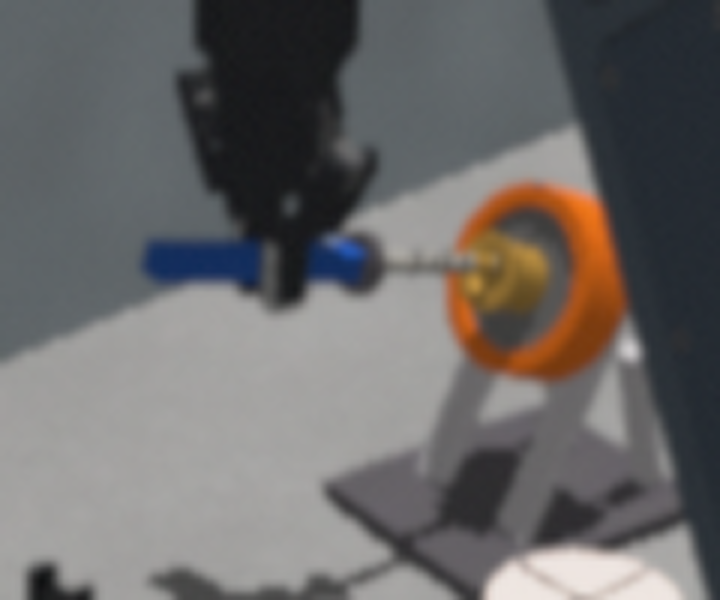

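```bash
python3 -m crank '[0.1,-0.5,-3,8,0, 0.1,-1,-6,16,0, 0.1,-1.5,-9.5,23,0, 0.1,-1.5,-9.5,23,0]' 20
python3 - <<'E'
from station import manip, viewer
from h import *
for n in ("side",):
    s=viewer.snapshot(n); cv2.imwrite(f"pics/{n}8.png",s["img"][:,:,::-1]); np.savez(f"pics/{n}8.npz",**s)
    crop(s,230,120,350,220,6,"pics/s8c.png")
E
```

```text
t: 12.92
tcp_pos: [0.6584, -0.0855, 0.2194]
tool_rot: [0.538, 0.459, -0.537, 0.46]
force: [1.6, 3.5, -2.1]
finger_gap: 0.181
```

View pics/s8c.png

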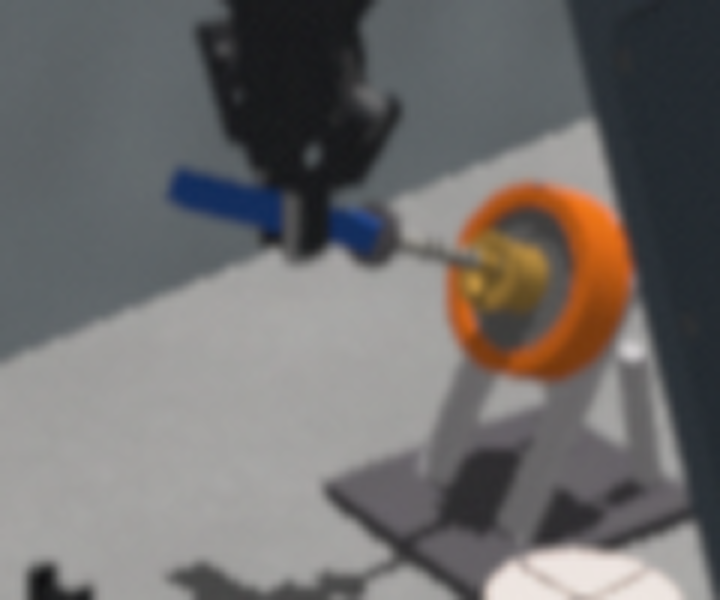

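```bash
python3 -m crank '[0.1,-1,-7,-5,0, 0.1,-2.2,-14,-9,0, 0.1,-3.3,-21,-13,0, 0.1,-4.4,-28,-16,0, 0.1,-5.5,-35,-19.5,0, 0.1,-5.5,-35,-19.5,0]' 25
```

```text
t: 13.72
tcp_pos: [0.6524, -0.121, 0.1984]
tool_rot: [-0.537, -0.46, 0.538, -0.46]
force: [0.2, 0.8, -3.2]
finger_gap: 0.182
```

```bash
python3 -m crank '[0.1,-1.1,-7,-3.3,0, 0.1,-2.2,-14,-6.6,0, 0.1,-3.3,-21,-9.8,0, 0.1,-4.1,-26,-12.2,0, 0.1,-4.8,-30,-14.1,0, 0.1,-5.2,-33,-15.5,0, 0.1,-5.2,-33,-15.5,0]' 30
```

```text
t: 14.6
tcp_pos: [0.6474, -0.1534, 0.1831]
tool_rot: [-0.537, -0.46, 0.537, -0.46]
force: [0.6, 0.7, -3.6]
finger_gap: 0.183
```

```bash
python3 -m crank '[0.1,-0.3,-2,-1,0, 0.1,-0.6,-4,-1.9,0, 0.1,-0.8,-5,-2.4,0, 0.1,-0.8,-5,-2.4,0]' 40
python3 - <<'E'
from station import manip, viewer
from h import *
for n in ("side",):
    s=viewer.snapshot(n); cv2.imwrite(f"pics/{n}9.png",s["img"][:,:,::-1]); np.savez(f"pics/{n}9.npz",**s)
    crop(s,230,120,350,220,6,"pics/s9c.png")
E
```

```text
t: 15.1
tcp_pos: [0.647, -0.1561, 0.1818]
tool_rot: [0.538, 0.46, -0.536, 0.459]
force: [0.7, 5.8, 0.8]
finger_gap: 0.179
```

View pics/s9c.png

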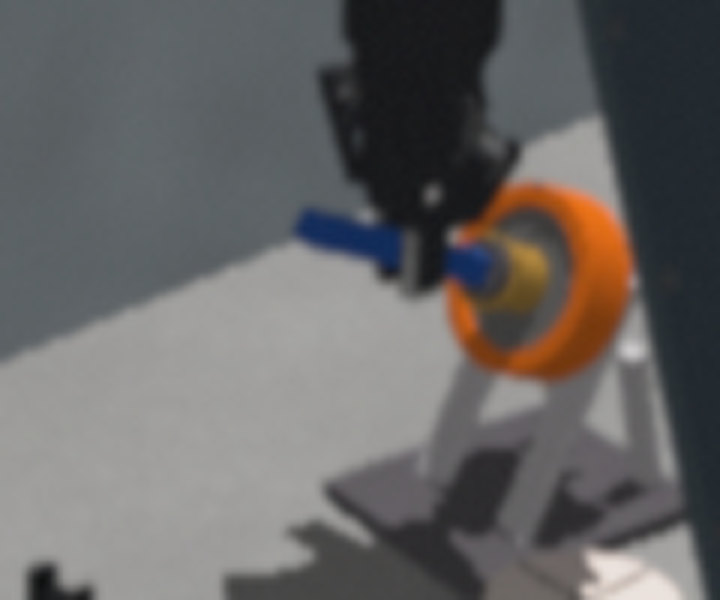

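```bash
python3 -m crank '[0.1,-0.3,-2,-1,0, 0.1,-0.5,-3.5,-1.6,0, 0.1,-0.5,-3.5,-1.6,0, 0.1,-0.5,-3.5,-1.6,0]' 50
```

```text
t: 15.65
tcp_pos: [0.6471, -0.1562, 0.1818]
tool_rot: [0.54, 0.461, -0.535, 0.458]
force: [1.5, 14.0, 8.9]
finger_gap: 0.177
```

```bash
python3 -m crank '[0.1,1.5,10,4.6,0, 0.1,3.3,21,9.8,0, 0.1,5,32,15,0, 0.1,6.9,44,20.5,0, 0.1,8.8,56,26,0, 0.1,10.5,67,31.3,0, 0.1,12,76.5,36,0, 0.1,12,76.5,36,0]' 40
```

```text
t: 16.65
tcp_pos: [0.6585, -0.0841, 0.2159]
tool_rot: [0.537, 0.46, -0.537, 0.46]
force: [-1.1, -0.4, -0.6]
finger_gap: 0.177
```

```bash
python3 -m crank '[0.1,0.5,3,-8,0, 0.1,1,6,-16,0, 0.1,1.5,9,-24,0, 0.1,1.8,11.5,-32,0, 0.1,2.1,13.5,-40,0, 0.1,2.4,15,-48,0, 0.1,2.6,16,-56,0, 0.1,2.7,17,-62,0, 0.1,2.7,17,-62,0]' 20
python3 - <<'E'
from station import manip, viewer
from h import *
for n in ("side",):
    s=viewer.snapshot(n); cv2.imwrite(f"pics/{n}10.png",s["img"][:,:,::-1]); np.savez(f"pics/{n}10.npz",**s)
    crop(s,230,120,350,220,6,"pics/s10c.png")
E
```

```text
t: 17.77
tcp_pos: [0.6606, -0.0682, 0.1525]
tool_rot: [-0.537, -0.46, 0.538, -0.46]
force: [1.3, 1.3, 1.4]
finger_gap: 0.173
```

View pics/s10c.png

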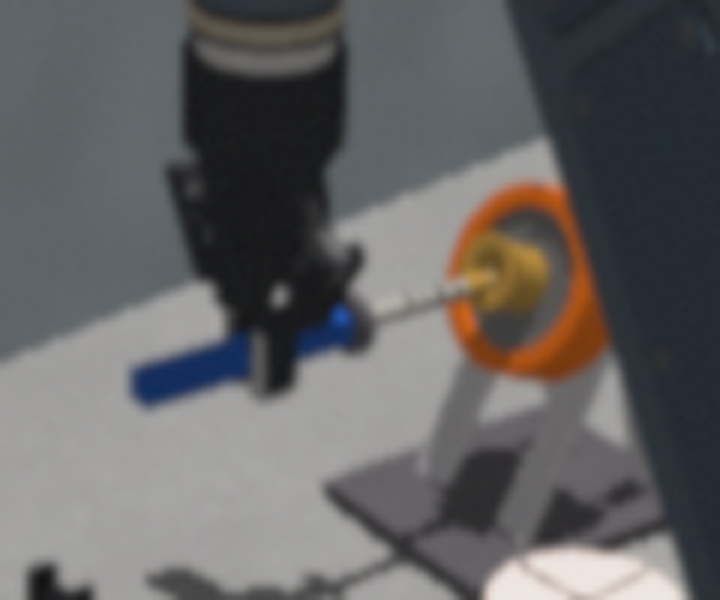

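```bash
python3 -m crank '[0.1,0,0,0,0, 0.1,0,0,0.5,0, 0.1,1.2,8,1,0, 0.1,3,19,1,0, 0.1,5,31,1,0, 0.1,7,44,1,0, 0.1,9.4,59,1,0, 0.1,9.4,59,1,0, 0.1,9.4,59,1,0]' 50
python3 - <<'E'
from station import manip, viewer
from h import *
for n in ("side","top"):
    s=viewer.snapshot(n); cv2.imwrite(f"pics/{n}11.png",s["img"][:,:,::-1]); np.savez(f"pics/{n}11.npz",**s)
    if n=="side": crop(s,225,120,315,200,7,"pics/s11c.png")
    else: crop(s,300,110,430,220,5,"pics/t11c.png")
E
```

```text
t: 18.95
tcp_pos: [0.6703, -0.0089, 0.1543]
tool_rot: [-0.537, -0.46, 0.537, -0.46]
force: [-0.2, -0.1, -1.9]
finger_gap: 0.178
```

View pics/s11c.png

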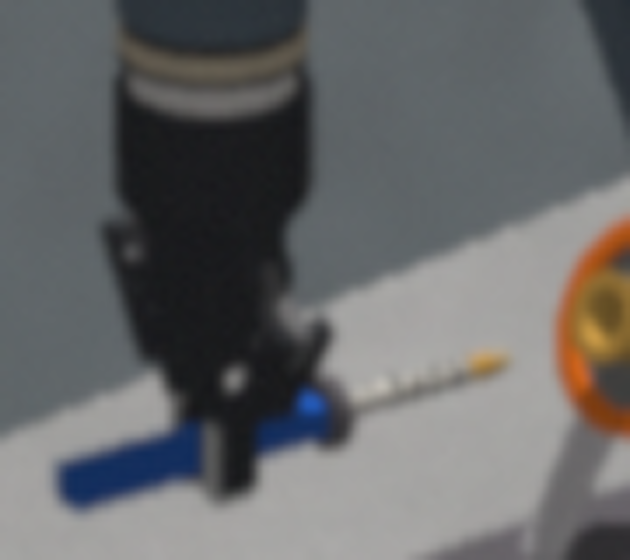

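View pics/t11c.png

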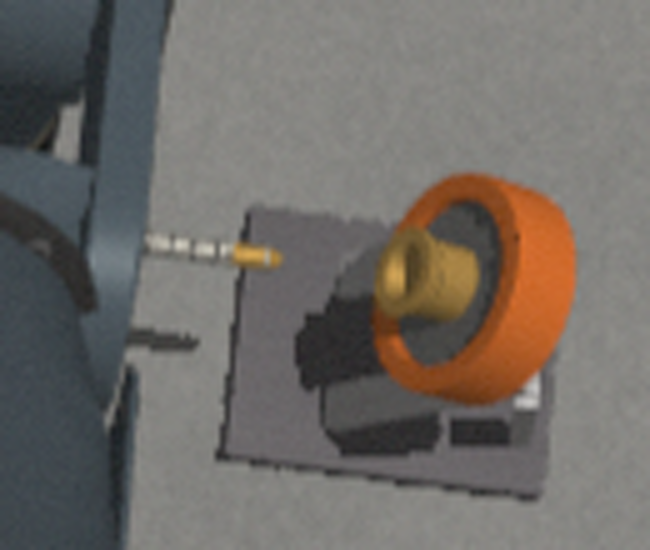

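```bash
python3 - <<'E'
from h import *
t=load("pics/top11.npz");s=load("pics/side11.npz")
tip,res=tri([(t,300+282/5,110+260/5),(s,225+507/7,120+358/7)]);print(tip,res)
g=np.array([.6703,-.0089,.1483])
for p in (-8,-4,0,4,8):
    yaw=np.radians(-98.8);c=np.cos(np.radians(p))
    a=np.array([np.cos(yaw)*c,np.sin(yaw)*c,-np.sin(np.radians(p))])
    out=[]
    for x in (-.066,.062,.152):
        u,v=proj(s,g+x*a); out.append(((u-225)*7,(v-120)*7))
    print(p,"down",np.round(out,0).tolist())
# same for picture 5
E
```

```text
[ 0.64715969 -0.1586106   0.14352064] [(np.float64(0.05), np.float64(0.05)), (np.float64(-0.05), np.float64(-0.01))]
-8 down [[69.0, 508.0], [334.0, 385.0], [508.0, 304.0]]
-4 down [[68.0, 498.0], [335.0, 394.0], [509.0, 326.0]]
0 down [[67.0, 488.0], [335.0, 403.0], [508.0, 348.0]]
4 down [[67.0, 478.0], [335.0, 412.0], [506.0, 370.0]]
8 down [[68.0, 467.0], [334.0, 422.0], [503.0, 393.0]]
```

```bash
python3 - <<'E'
from h import *
for f in ("top2","top3"):
    s=load(f"pics/{f}.npz");P=cloud(s)
    w=(P[...,2]>.08)&(P[...,2]<.1); w[:, :295]=0;w[:,350:]=0;w[:225]=0;w[275:]=0
    v,u=np.nonzero(w); X=np.array([ptz(s,a,b,.09)[:2] for a,b in zip(u,v)],np.float32)*1e3
    print(f,len(X),X.mean(0),cv2.minEnclosingCircle(X))
E
python3 -m crank '[0.1,-20,8,3,0, 0.1,-50,20,3,0, 0.1,-85,34,3,0, 0.1,-120,48,3,0, 0.1,-150,60,3,0, 0.1,-170,68,3,0, 0.1,-181.5,73,2,0, 0.1,-181.5,73,0,0, 0.1,-181.5,73,0,0]' 50
python3 - <<'E'
from station import manip, viewer
from h import *
for n in ("side","top"):
    s=viewer.snapshot(n); cv2.imwrite(f"pics/{n}12.png",s["img"][:,:,::-1]); np.savez(f"pics/{n}12.npz",**s)
E
```

```text
top2 1229 [464.8424  -85.62517] ((464.9902038574219, -85.60624694824219), 44.832977294921875)
top3 1230 [464.85168  -85.630844] ((464.9902038574219, -85.60624694824219), 44.832977294921875)
t: 20.18
tcp_pos: [0.4902, 0.0635, 0.1543]
tool_rot: [0.538, 0.459, -0.537, 0.46]
force: [0.5, -0.2, -2.1]
finger_gap: 0.176
```

View pics/side12.png

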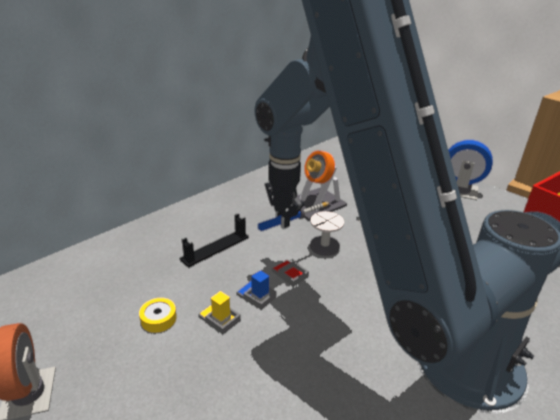

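View pics/top12.png

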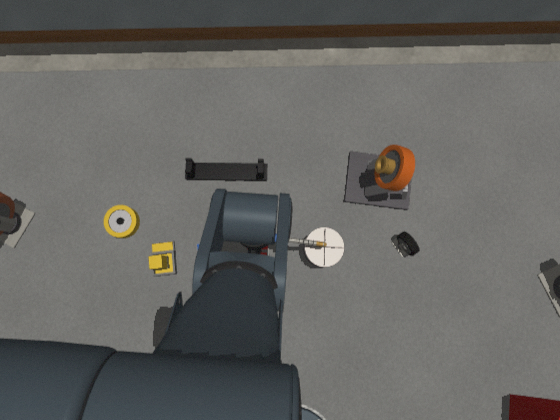

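```bash
python3 -m crank '[0.1,-1,0,-5,0, 0.1,-2,1,-10,0, 0.1,-2,1,-14,0, 0.1,-2,1,-14,0, 0.1,-2,1,-14,0, 0.1,-2,1,-14,0]' 50
python3 - <<'E'
from station import manip, viewer
from h import *
for n in ("side","top"):
    s=viewer.snapshot(n); cv2.imwrite(f"pics/{n}13.png",s["img"][:,:,::-1]); np.savez(f"pics/{n}13.npz",**s)
    if n=="side": crop(s,245,180,355,260,7,"pics/s13c.png")
    else: crop(s,270,215,370,280,7,"pics/t13c.png")
E
```

```text
t: 21.02
tcp_pos: [0.4869, 0.065, 0.1404]
tool_rot: [0.537, 0.46, -0.537, 0.46]
force: [-0.2, 1.4, -1.6]
finger_gap: 0.177
```

View pics/s13c.png

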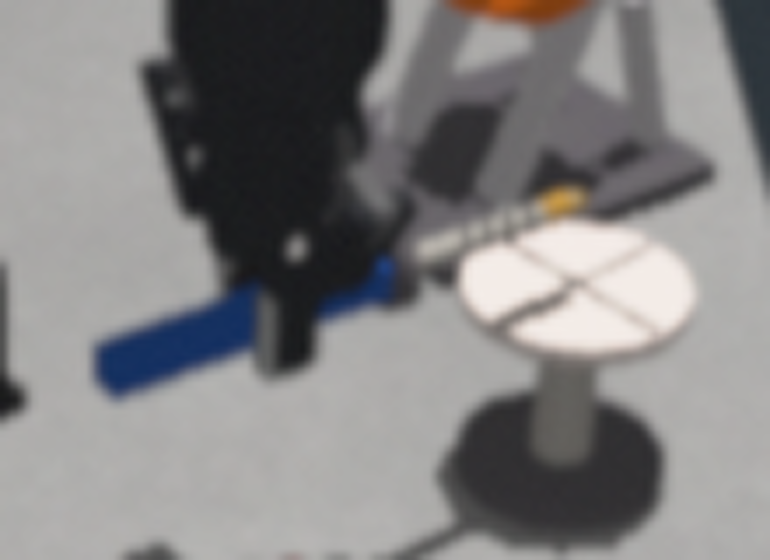

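View pics/t13c.png

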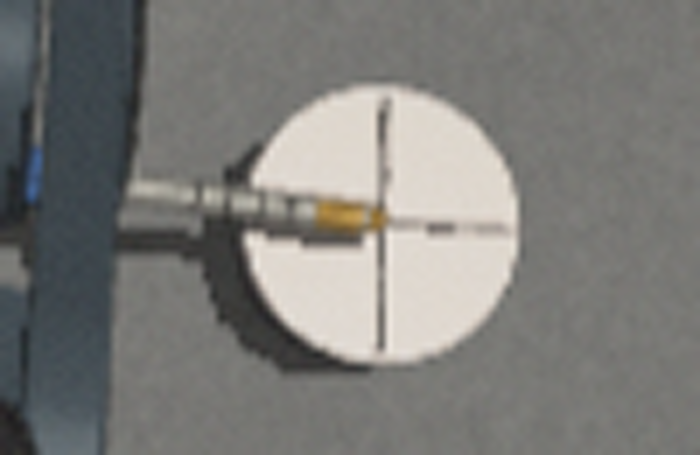

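```bash
python3 - <<'E'
from h import *
from station import manip
t=load("pics/top13.npz");s=load("pics/side13.npz")
print("tip",tri([(t,270+385/7,215+219/7),(s,245+584/7,180+199/7)]))
print("plate c",tri([(t,270+381/7,215+225/7),(s,245+576/7,180+284/7)]))
g=np.array([.4869,.065,.1344])
for p in (-6,-3,0,3,6):
    yaw=np.radians(-98.8);c=np.cos(np.radians(p))
    a=np.array([np.cos(yaw)*c,np.sin(yaw)*c,-np.sin(np.radians(p))])
    print(p,[tuple(np.round(((np.array(proj(s,g+x*a)))-[245,180])*7)) for x in (-.066,.062,.152)])
P=cloud(t);hsv=cv2.cvtColor(t["img"],cv2.COLOR_RGB2HSV)
w=(P[...,2]>.06)&(P[...,2]<.09);w[:,:140]=0;w[:,185:]=0;w[:235]=0;w[285:]=0
v,u=np.nonzero(w);X=np.array([ptz(t,a,b,.075)[:2] for a,b in zip(u,v)],np.float32)*1e3
print("yblock",len(X),cv2.minAreaRect(X),np.median(P[w][:,2]))
st=manip.sense();print(st["force"],st["qd"],st["finger_gap"])
E
```

```text
tip (array([ 0.46353132, -0.08370271,  0.12926342]), [(np.float64(0.22), np.float64(0.26)), (np.float64(-0.28), np.float64(-0.02))])
plate c (array([ 0.4649484 , -0.08683371,  0.08842299]), [(np.float64(0.04), np.float64(0.05)), (np.float64(-0.05), np.float64(-0.0))])
-6 [(np.float64(107.0), np.float64(388.0)), (np.float64(399.0), np.float64(244.0)), (np.float64(587.0), np.float64(150.0))]
-3 [(np.float64(106.0), np.float64(380.0)), (np.float64(399.0), np.float64(251.0)), (np.float64(587.0), np.float64(168.0))]
0 [(np.float64(106.0), np.float64(372.0)), (np.float64(399.0), np.float64(258.0)), (np.float64(586.0), np.float64(186.0))]
3 [(np.float64(106.0), np.float64(364.0)), (np.float64(398.0), np.float64(266.0)), (np.float64(583.0), np.float64(204.0))]
6 [(np.float64(107.0), np.float64(355.0)), (np.float64(397.0), np.float64(273.0)), (np.float64(580.0), np.float64(222.0))]
yblock 196 ((441.1714172363281, 297.2821350097656), (31.179153442382812, 31.909509658813477), 1.1005134582519531) 0.075149453321525
[-0.7222951  -0.25277425 -2.09415443] [7.46325081e-04 1.34374499e-03 2.38479744e-03 7.84437778e-05
 2.00762943e-03 4.09379936e-04] 0.17741440597103605
```

```bash
python3 -m crank '[0.1,0,0,0,0, 0.1,0,0,0,0, 0.1,0,0,0,0, 0.1,0,0,0,0]' 50; python3 -c "
from station import manip,workorder
print(manip.sense()['qd'].round(4)); print(workorder.sign_off())"
```

```text
t: 21.62
tcp_pos: [0.4868, 0.065, 0.1403]
tool_rot: [0.537, 0.46, -0.537, 0.46]
force: [-0.3, -0.0, -1.9]
finger_gap: 0.175
[ 0.0017  0.0002 -0.0005  0.0006  0.0008 -0.001 ]
the job is handed in; nothing more can be done
None
```

The job is handed in at about 21.6 s of the 61 s allowed. The sign-off gives no verdict, so the results below are my own checks.

- **Yellow block:** I moved it from the reading plate to the yellow slot and let go. It stands upright, about 2 mm from the slot's centre, with its top measured at 75 mm.
- **Gauge insertion:** The tool can't tilt, so I entered the rod level into the tube's funnel and raised the handle on a light grip so it swung to the 25° bore. I pushed until the collar stopped at the mouth; the arm stopped advancing, with about 16 N against it.
- **Withdrawal:** I drew it back to the funnel, levelled it against the funnel's lower wall, and pulled it clear of the tube.
- **Final pose:** The handle is held at 50 N. The tip is about 40 mm above the plate and about 3 mm from its centre, with the rod 2° tip-down and joint speeds near zero. The measured force was 1.9 N downward, about the gauge's own weight, so it is touching nothing.
- **Items left alone:** I never moved against the blue block, loose wheel or small caster. They looked unmoved in the last pictures, though the arm hid the blue block from the top camera and the small caster from the side camera. I did not re-measure any of them.

No check failed. The rod's tilt read 0 to 2° depending on which points I used, well inside the 8° limit.

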